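# Line up the striping guide's hinge and hold it for the pin

## Task

On the hinge block, slide the black-gripped transport lock all the way to its end stop so that its hood uncovers the gap between the two hinge knuckles. Then pick up the wooden striping guide, bring the knuckle at its end down between the block's two knuckles so that the three pin holes line up with the guide level and right way up, and finish while still holding it there, off the table, for a colleague to push in the pin. Leave the pin and everything else on the table where they are.

Things in the scene. Friction and masses are not known exactly. Their poses are not given: they have to be found in the camera images.
- hinge_axis (a point): point on the hinge block's pin-hole axis, midway between its two fixed steel knuckles, 75 mm above the table: the guide's knuckle centre goes here. y along the pin holes, x level into the block, z up. Each knuckle: 22 mm across, 24 mm long, 12 mm hole; they span y -39 to -15 and 15 to 39 mm; the 30 mm gap between is open above and to -x once the lock is open.
- hinge_block: wooden hinge block on a steel foot, fixed to the table; origin on the table under hinge_axis, same axes. Wood: x 12.5 to 61, y -50 to 85 mm, top 92 mm high, slide rails to 100 mm. Foot: x -24 to 71 mm, 8 mm thick. A knuckle exactly in line clears the wood's upright face by 1.5 mm and a small steel seat under the gap (top 63 mm high) by 1 mm: touching either lightly is still in line.
- lock (a joint): transport lock, a slide of 60 mm travel along +y of hinge_axis: 0 is right over the gap (hood blocks it), 0.060 m is the far end stop (gap clear). It stays where it is left; sliding takes about 2 N.
- lock_grip (a point): point to grip on the transport lock, in its upright black tab (14 mm in x, 22 mm in y, 40 mm tall; top 11 mm above this point); 36 mm in +x and 47.5 mm above hinge_axis, same axes; it slides with the lock. Under the tab an aluminium hood plate, 36 mm wide in y, reaches forward over the gap, with a lip hanging in front of it.
- guide_grip (a point): centre, half-way up, of the loose striping guide's wooden bar, where to grip it: 150 (x) by 26 (y) by 30 mm (z), about 0.18 kg, centre of mass within 15 mm of here. x along the bar to its hinge end, z up. A steel leaf 24 mm wide, 3 mm thick lies on its top from x = 23 mm to the knuckle. It starts lying on the table, right way up.
- guide_knuckle (a point): centre of the guide's single steel knuckle (22 mm outside diameter, 24 mm long, 12 mm hole), 91 mm in +x and 7 mm above guide_grip; y along its pin hole, axes as guide_grip. In the finished pose its x, y, z axes point as those of hinge_axis.
- guide: the whole loose striping guide, bar and leaf; origin at the centre of the bar's underside, axes as guide_grip
- hinge_pin: bystander: the loose hinge pin, a steel rod 8 mm thick and 100 mm long with a flat cross head (8 x 30 x 12 mm), lying along its x; origin on the table under its middle. It stays where it is.
- offcut: bystander: wooden offcut 50 x 36 x 18 mm, origin at the centre of its underside
- tape_roll: bystander: yellow tape roll lying flat, 96 mm across, 36 mm high, origin at the centre of its underside
- tape_roll2: bystander: white tape roll lying flat, 110 mm across, 25 mm high, origin at the centre of its underside
- paint_tin: bystander: paint tin 90 mm across, 110 mm high, origin at the centre of its underside
- jar: bystander: glass jar with a lid, 70 mm across, 85 mm high, origin at the centre of its underside
- paint_brush: bystander: paint brush lying along its x, origin on the table beneath it
- sample_block: bystander: cardboard sample block 100 x 70 x 25 mm, origin at the centre of its underside

How it is judged (in metres and radians):
On the way, in this order (a step that is already met when the one before it is completed fails the run):
1. the transport lock is slid to its end stop (value of joint lock above 0.056 m), for 0.2 s.
2. the guide's knuckle is between the block's knuckles with the holes in line (x of guide_knuckle in the frame of hinge_axis between -0.003 and 0.003 m and z of guide_knuckle in the frame of hinge_axis between -0.003 and 0.003 m and y of guide_knuckle in the frame of hinge_axis between -0.005 and 0.005 m and angle between the y axis of guide_knuckle and the y axis of hinge_axis, either way round below 0.09 rad and angle between guide_knuckle's own z axis and vertical below 0.1 rad), for 0.3 s.
At the end, for the whole second after the job is handed in: Lock within 6 mm of its end stop; the guide held still by the fingers (over 2 N), off the table, its knuckle centre within 3 mm of the hinge axis (5 mm along it), holes parallel within 0.09 rad, bar level and right way up within 0.10 rad (all of step 2 and value of joint lock above 0.054 m and contact force between the fingers and guide above 2 N and height (world z) of guide_grip above 0.06 m and linear speed of guide below 0.02 m/s); the arm keeps its last pose, push and grip.
It fails at once if something else on the table is disturbed (moved more than 30 mm) (distance of any of hinge_pin, offcut, tape_roll, tape_roll2, paint_tin, jar, paint_brush, sample_block from where it was at the start of the episode above 0.03 m).
It also fails if it takes over 48 s, if anything falls off the work surface, if the arm or the gripper's body presses on something with over 40 N, if the wrist force passes 120 N, or if a joint passes its speed limit or range.

## Robot

A 6-joint arm with a two-finger parallel gripper is mounted at the origin on the work surface. World frame = base frame: x ahead of the robot, y to its left, z up, the work surface at z = 0. Lengths are in m, angles in degrees, forces in N, time in s.
With the tool pointing down it reaches from about 0.375 to 0.9 m from the base axis. Payload 3.1 kg.
Tool frame: the origin (TCP) lies at the very end of the fingers, on their centre line; the grasp point (between the pads) lies 19 mm behind it; x points along the fingers, z is the direction in which the jaws open and shut, and the axes are right-handed (so a half turn about x gives the same grasp; the last joint's range is limited). The gripper opens to 87 mm and grips with 3 to 60 N. Pads are 19 mm wide; open, the fingers measure 117 mm over their backs; the gripper's body (75 mm by 190 mm) begins 51 mm behind the grasp point.
Start: joints at [-85.972, 30.224, 82.088, -0, 67.689, -10.227], TCP at [0.154, -0.606, 0.223] pointing down, gripper open.
Joint ranges: [-176.69, 176.69], [-43.24, 126.21], [12.49, 139.97], [-82, 262], [0, 151.66], [-163.58, 163.58]. Speed limits (degrees/s): [159.86, 159.86, 180, 180, 180, 180].

## Interface

Orientations are given as a 3x3 rotation matrix whose columns are the frame's x, y, z axes.
In Python, from rig import bot gives the robot as it stands.
- The arm moves only by the tool send_rows, never from a script. Its arguments are lists of equal length, an entry for each row: "fingers": the opening, from 0 (shut) to 1 (fully open); "dp": the shift along the world's x, y, z in mm, a list of three; "turn": the turn, a rotation vector about the world's x, y, z in rad, a list of three. In form: {"fingers": [fingers, ...], "dp": [[tx, ty, tz], ...], "turn": [[rx, ry, rz], ...]}. A call has 1 to 10 rows; each row is the pose to reach, as a shift and turn from the pose measured when the call began; what a row does not reach only later rows make up. A row lasts 1/12 s, in which the tool goes at most 41.7 mm and 7.16 degrees, less where a joint would pass 70% of its speed; a pose out of reach is approached as far as the arm can. A call with a gripper value outside its range is refused whole. The fingers move at their own pace and stop on an object; the grip force is fixed at half the most. Time passes only in rows, so rows that repeat a pose let the fingers close. It gives the time, the measured TCP pose, the force and the opening at its end, in the units of the state.
- bot.read_state(): the state, without advancing time (a new reading comes with each control period).
- bot.capture(name): name is "side" or "top"; returns a dict with "img" (400x640x3 uint8, blue, green, red), "z_map" (400x640 float32, m along the optical axis (not along the pixel's ray), 0 where there is no reading), "mtx" (3x3 intrinsics, pixels), "origin" and "orientation" of the camera in the world. Camera axes: x right, y up, looking along -z (the intrinsics and any distortion apply to the point x, -y, -z); pixel columns grow to the right and rows downward; lengths in m; the calibration is good to about 2 mm. A picture is of the moment at which its call begins.
- bot.hand_in(): hands the job in, once; it reports no verdict.
The state is a dict: "time_s": time; "joint_positions": joint angles; "qvel": joint speeds; "tau": joint torques, N m; "position": TCP position; "tcp_rot": TCP orientation; "force": force on the tool from outside, world axes, zero at the start; "moment": the same for the moment, N m; "opening": opening from 0.0 (shut) to 1.0 (fully open).
Only numpy, scipy, OpenCV 4.12 (cv2) and the standard library are available. Lean on these libraries where they do the work, as an engineer would, in place of code of your own. Each camera call takes 0.05 s, during which the arm holds its last target.

## Working session

There is one attempt and no reset: what is moved stays moved. The work goes in short steps, Python scripts to look and compute and a tool call to move; the robot and the scene stay as the last step left them, time stands still between calls to the robot, and variables do not carry over. Pictures are saved under pics/ and viewed, and the job is handed in when it is done.

Besides the shell and the picture viewer there is one more tool, called after "Request:" as a command line: name --argument value ..., lists and objects as JSON in quotes. send_rows: Moves the arm, as the interface text tells. Its arguments: {"type":"object","properties":{"fingers":{"type":"array","items":{"type":"number"}},"dp":{"type":"array","items":{"type":"array","items":{"type":"number"}}},"turn":{"type":"array","items":{"type":"array","items":{"type":"number"}}}},"required":["fingers","dp","turn"]}

```bash
mkdir -p pics; ls
python3 - <<'E'
from rig import bot
import cv2,numpy as np
s=bot.read_state();print(s)
for n in("side","top"):
    c=bot.capture(n);cv2.imwrite(f"pics/{n}0.png",c["img"]);np.savez(f"{n}0.npz",**c)
    print(n,c["mtx"],c["origin"],c["orientation"],[k for k in c])
E
```

```text
pics
{'time_s': 0.0, 'joint_positions': array([-8.59729542e+01,  3.02782550e+01,  8.21571828e+01, -1.34898100e-03,
        6.76900029e+01, -1.02278179e+01]), 'qvel': array([ 0.0446426 ,  0.05669   ,  0.04792559,  0.05553889, -0.05657691,
        0.11301697]), 'tau': array([-2.35640837e-04, -4.40044713e+01, -1.76591974e+01,  6.31859712e-02,
        5.80326165e-02, -1.71317083e-04]), 'position': array([ 0.15386051, -0.60499622,  0.22157485]), 'tcp_rot': array([[-1.75480266e-04,  9.69207836e-01,  2.46244065e-01],
       [ 2.18241568e-03,  2.46243853e-01, -9.69205449e-01],
       [-9.99997603e-01,  3.67330478e-04, -2.15842532e-03]]), 'force': array([ 0.11503628, -0.85184012,  0.4214119 ]), 'moment': array([-0.01670581,  0.00707727,  0.00051776]), 'opening': 0.9996039396892107}
side [[397.37996613   0.         321.04016837]
 [  0.         397.37996613 194.76444063]
 [  0.           0.           1.        ]] [0.06421285 0.66425568 0.80955353] [[-0.82038283  0.36066259 -0.44372797]
 [-0.57171063 -0.5321507   0.62446984]
 [-0.01090724  0.76598833  0.64276194]] ['img', 'z_map', 'mtx', 'origin', 'orientation']
top [[495.01988381   0.         321.36209046]
 [  0.         495.01988381 200.50056684]
 [  0.           0.           1.        ]] [0.29817487 0.02427262 1.63339937] [[ 0.00930753  0.98684571 -0.16139678]
 [-0.99994211  0.01005674  0.00382577]
 [ 0.00539858  0.16135183  0.98688218]] ['img', 'z_map', 'mtx', 'origin', 'orientation']
```

View pics/side0.png

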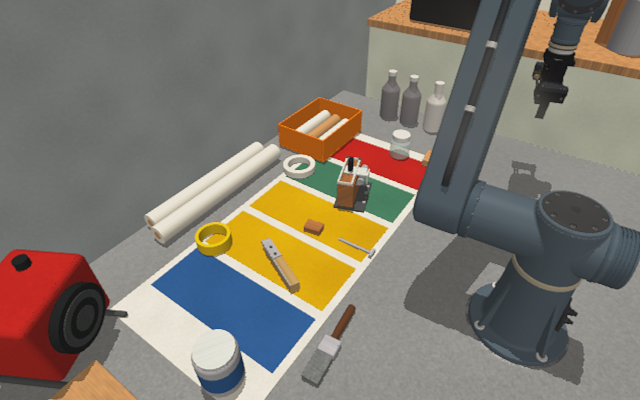

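View pics/top0.png

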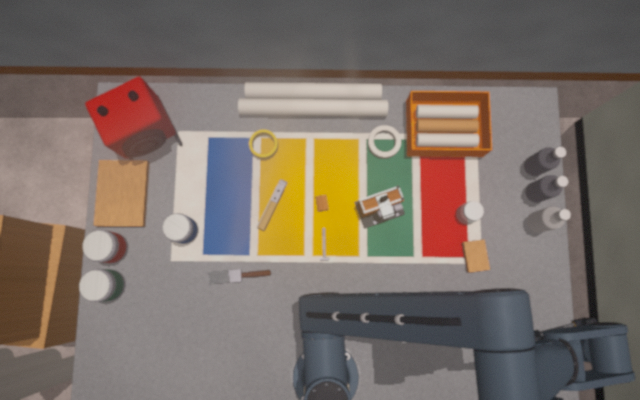

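The side view shows the guide at about (282,265) and the block at about (352,185). In the top view the guide is at about (271,205) and the block at about (382,206). I'll zoom in on both.

Run:
```python
import cv2,numpy as np
t=np.load("top0.npz")["img"];s=np.load("side0.npz")["img"]
a=cv2.resize(t[170:240,245:420],None,fx=4.5,fy=4.5,interpolation=cv2.INTER_CUBIC)
cv2.imwrite("pics/tz.png",a)
b=cv2.resize(s[140:220,310:400],None,fx=7,fy=7,interpolation=cv2.INTER_CUBIC)
cv2.imwrite("pics/sz.png",b)
c=cv2.resize(s[225:300,250:320],None,fx=7,fy=7,interpolation=cv2.INTER_CUBIC)
cv2.imwrite("pics/sg.png",c)
```

```text
(no output)
```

View pics/tz.png

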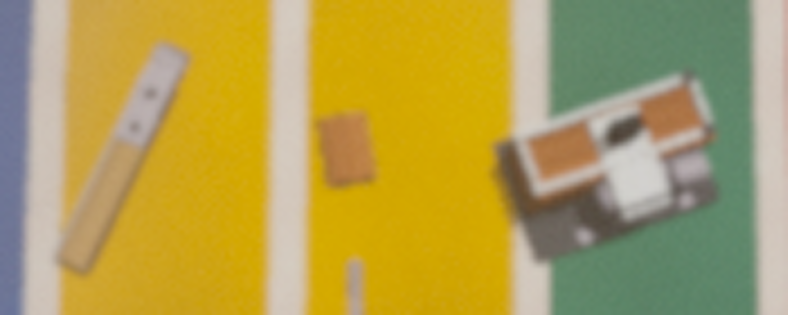

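View pics/sz.png

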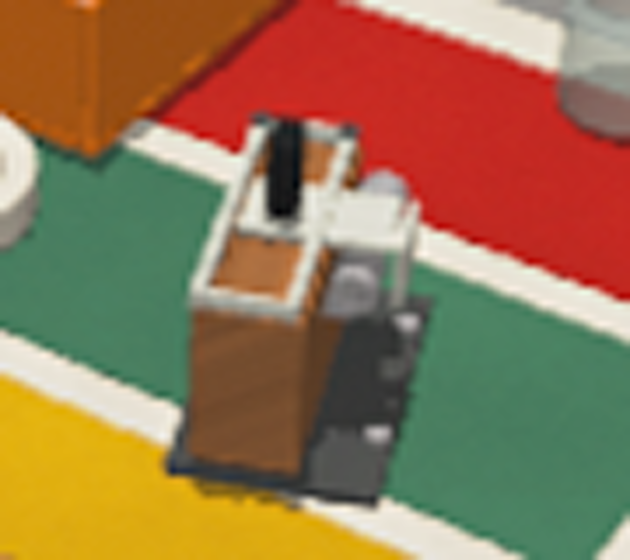

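View pics/sg.png

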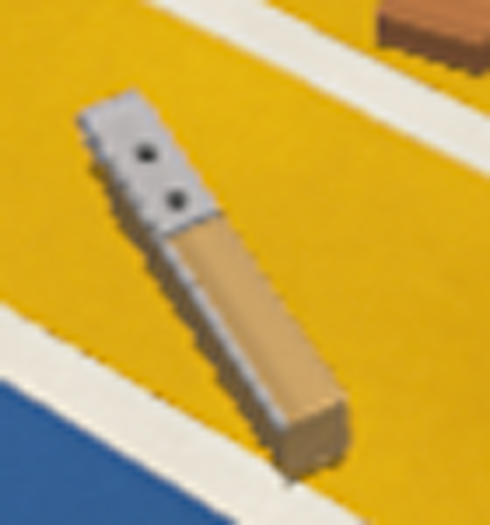

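```bash
cat > h.py <<'E'
import cv2,numpy as np
def load(n): return dict(np.load(n))
def rays(c,uv):
    uv=np.asarray(uv,float).reshape(-1,2);K=c["mtx"]
    d=np.c_[(uv[:,0]-K[0,2])/K[0,0],-(uv[:,1]-K[1,2])/K[1,1],-np.ones(len(uv))]
    return d@c["orientation"].T
def onplane(c,uv,z):
    d=rays(c,uv);o=c["origin"];return o+d*((z-o[2])/d[:,2])[:,None]
def cloud(c):
    h,w=c["z_map"].shape;u,v=np.meshgrid(np.arange(w),np.arange(h))
    d=rays(c,np.c_[u.ravel(),v.ravel()]);P=c["origin"]+d*c["z_map"].reshape(-1,1)
    return P.reshape(h,w,3)
def proj(c,P):
    q=(np.atleast_2d(P)-c["origin"])@c["orientation"];K=c["mtx"]
    return np.c_[K[0,2]+K[0,0]*q[:,0]/-q[:,2],K[1,2]-K[1,1]*q[:,1]/-q[:,2]]
E
python3 - <<'E'
from h import *
for n in("top0","side0"):
    c=load(n+".npz");P=cloud(c);hsv=cv2.cvtColor(c["img"],cv2.COLOR_BGR2HSV)
    P0=P[(P[...,2]>-.02)&(P[...,2]<.02)&(P[...,0]>.3)&(P[...,0]<.7)&(abs(P[...,1])<.3)]
    print(n,"table z med",np.median(P0[:,2]),P0[:,2].std())
    if n=="top0": boxes=dict(guide=(255,175,292,235),block=(352,180,412,232))
    else: boxes=dict(guide=(255,232,305,300),block=(328,150,378,215))
    for k,(u0,v0,u1,v1) in boxes.items():
        Q=P[v0:v1,u0:u1];m=np.zeros(P.shape[:2],bool);lo=.02 if k=="guide" else .07
        m[v0:v1,u0:u1]=(Q[...,2]>lo)&(Q[...,2]<.15)
        pts=P[m];print(n,k,m.sum(),pts.min(0),pts.max(0),"zmed",np.median(pts[:,2]))
        if m.sum()>5:
            r=cv2.minAreaRect(pts[:,:2].astype(np.float32)*1000);print(r)
    # hue printouts
    g=P[...,2];
    u0,v0,u1,v1=boxes["guide"]
    print(c["img"][(v0+v1)//2,u0:u1:2].tolist())
E
```

```text
top0 table z med 0.00047455772637794436 0.00446285415023343
top0 guide 431 [0.4649093  0.13515072 0.02048428] [0.63210951 0.22689119 0.04252247] zmed 0.030718222839209997
((547.833984375, 180.0458526611328), (27.19157600402832, 176.17100524902344), 65.35893249511719)
top0 block 885 [ 0.49731338 -0.23949077  0.07086919] [ 0.60181933 -0.10020888  0.14205335] zmed 0.09424470888773939
((538.9708251953125, -175.81765747070312), (82.6064224243164, 135.6033935546875), 21.130931854248047)
[[182, 193, 204], [178, 191, 204], [120, 172, 203], [69, 165, 205], [59, 163, 203], [70, 163, 202], [119, 163, 191], [108, 150, 181], [104, 154, 186], [102, 154, 187], [93, 144, 173], [53, 147, 185], [35, 163, 205], [32, 164, 206], [30, 166, 208], [22, 166, 208], [24, 167, 209], [16, 166, 209], [23, 167, 210]]
side0 table z med 0.000951633137143415 0.003489998886077241
side0 guide 601 [0.45903791 0.13602449 0.02012885] [0.62628966 0.22603316 0.03629791] zmed 0.03032178051694978
((542.9110107421875, 179.64100646972656), (26.580291748046875, 175.5104522705078), 65.68226623535156)
side0 block 764 [ 0.49326198 -0.2440195   0.07017966] [ 0.5957198  -0.10029584  0.1399768 ] zmed 0.09469986523868129
((535.8275146484375, -178.23622131347656), (82.22203063964844, 141.0248260498047), 20.323944091796875)
[[17, 171, 221], [19, 172, 222], [20, 170, 221], [20, 170, 220], [16, 169, 220], [18, 169, 220], [19, 168, 219], [16, 171, 221], [15, 174, 224], [38, 98, 125], [58, 87, 107], [141, 143, 148], [113, 155, 186], [95, 152, 188], [102, 163, 202], [102, 162, 203], [105, 161, 199], [43, 169, 218], [13, 168, 219], [20, 171, 220], [19, 172, 221], [20, 169, 220], [14, 170, 220], [16, 169, 220], [19, 170, 220]]
```

Run:
```python
from h import *
for n in("top0","side0"):
    c=load(n+".npz");P=cloud(c)
    u0,v0,u1,v1=(352,180,412,232) if n=="top0" else (328,150,378,215)
    m=np.zeros(P.shape[:2],bool);m[v0:v1,u0:u1]=1
    tab=m&(P[...,2]>.118);pt=P[tab];print(n,"tab",tab.sum(),pt.mean(0),pt.min(0),pt.max(0),cv2.minAreaRect(pt[:,:2].astype(np.float32)*1000))
    rail=m&(P[...,2]>.086)&(P[...,2]<.106)
    pr=P[rail]
    dk=m&(c["img"].max(2)<55)&(P[...,2]>.11);print("dark",dk.sum(),P[dk].mean(0) if dk.any() else 0, P[dk][:,2].max() if dk.any() else 0)
    for psi in(19,20,21,22,23):
        a=np.radians(psi);R=np.array([[np.cos(a),-np.sin(a)],[np.sin(a),np.cos(a)]])
        q=pr[:,:2]@R
        # per y-bin max x
        e=[q[(q[:,1]>b)&(q[:,1]<b+.01),0].max() for b in np.arange(np.percentile(q[:,1],1)+.005,np.percentile(q[:,1],99)-.015,.01)]
        print(psi,np.round(np.percentile(q,[0.5,99.5],axis=0).ravel()*1000,1),"slope",np.polyfit(range(len(e)),np.array(e)*100,1)[0].round(4), np.round(np.median(e)*1000,1))
```

```text
top0 tab 51 [ 0.50823833 -0.13839018  0.3987123 ] [ 0.29817487 -0.18590564  0.11884675] [0.56268806 0.02427262 1.63339937] ((434.3074951171875, -74.55155944824219), (20.905803680419922, 335.7919006347656), 50.46004867553711)
dark 0 0 0
19 [ 411.8 -408.   493.  -274.8] slope -0.0211 492.0
20 [ 405.6 -416.3  486.7 -282.9] slope -0.0047 485.9
21 [ 399.4 -424.3  480.5 -290.9] slope 0.0122 480.0
22 [ 393.  -432.1  474.8 -298.9] slope 0.029 473.8
23 [ 386.5 -439.8  469.2 -306.7] slope 0.0465 467.5
side0 tab 57 [ 0.48086063 -0.0535066   0.2264586 ] [ 0.06421285 -0.18570771  0.11841495] [0.5598425  0.66425568 0.80955353] ((314.2738342285156, 240.97828674316406), (15.097090721130371, 983.1320190429688), 29.69369125366211)
dark 43 [ 0.54786452 -0.16782066  0.12685356] 0.1399768029500802
19 [ 407.9 -409.1  489.1 -272.8] slope -0.0138 488.1
20 [ 401.8 -417.2  483.  -280.9] slope 0.0043 481.9
21 [ 395.5 -425.4  476.6 -288.9] slope 0.0235 475.6
22 [ 389.3 -433.3  470.6 -296.5] slope 0.0415 469.2
23 [ 383.  -441.   465.2 -304. ] slope 0.0595 462.5
```

Run:
```python
from h import *
a=np.radians(20);R=np.array([[np.cos(a),-np.sin(a)],[np.sin(a),np.cos(a)]])
for n in("top0","side0"):
    c=load(n+".npz");P=cloud(c)
    u0,v0,u1,v1=(352,180,412,232) if n=="top0" else (328,150,378,215)
    m=np.zeros(P.shape[:2],bool);m[v0:v1,u0:u1]=1
    tab=m&(P[...,2]>.125)&(P[...,2]<.15);pt=P[tab]
    q=pt[:,:2]@R;print(n,tab.sum(),q.mean(0),q.min(0),q.max(0),np.median(pt[:,2]), cv2.minAreaRect((q*1000).astype(np.float32)))
    for z0 in (.095,.1,.105,.11,.115):
        k=m&(abs(P[...,2]-z0)<.0025);q2=P[k][:,:2]@R;print(z0,k.sum(),q2.min(0),q2.max(0))
    # overlay of predicted points
    o=R@np.array([.423,-.3668]);im=cv2.resize(c["img"],None,fx=6,fy=6,interpolation=cv2.INTER_CUBIC)
    def w(x,y,z): return np.r_[o+R@np.array([x,y])/1000,z/1000]
    for p,col in[((36,0,133.5),(0,0,255)),((0,0,75),(255,0,255)),((61,85,100),(0,255,0)),((61,-50,100),(0,255,0)),((12.5,85,100),(0,255,0)),((12.5,-50,100),(0,255,0)),((-24,85,0),(255,255,0)),((-24,-50,0),(255,255,0)),((0,-39,75),(255,0,0)),((0,39,75),(255,0,0))]:
        x=proj(c,w(*p))[0]*6+2.5;cv2.circle(im,tuple(int(v) for v in x),4,col,-1)
    cv2.imwrite(f"pics/ov_{n}.png",im[(v0-5)*6:(v1+5)*6,(u0-8)*6:(u1+8)*6])
```

```text
top0 37 [ 0.46056454 -0.35273931] [ 0.45419121 -0.36445369] [ 0.46811259 -0.34179212] 0.13682385081123516 ((461.08544921875, -353.09844970703125), (13.504645347595215, 23.111454010009766), 2.574164628982544)
0.095 261 [ 0.40592355 -0.4164891 ] [ 0.48896059 -0.283118  ]
0.1 182 [ 0.40555749 -0.41662322] [ 0.48654703 -0.28316688]
0.105 44 [ 0.40549831 -0.40750865] [ 0.48588511 -0.28371152]
0.11 2 [ 0.45432045 -0.41176806] [ 0.48402247 -0.34383224]Traceback (most recent call last):
  File "<stdin>", line 10, in <module>
    return umr_minimum(a, axis, None, out, keepdims, initial, where)
ValueError: zero-size array to reduction operation minimum which has no identity
```

Run:
```python
from h import *
a=np.radians(20);R=np.array([[np.cos(a),-np.sin(a)],[np.sin(a),np.cos(a)]])
for n,ox in(("top0",.425),("side0",.421)):
    c=load(n+".npz")
    u0,v0,u1,v1=(352,180,412,232) if n=="top0" else (328,150,378,215)
    o=R@np.array([ox,-.3668]);im=cv2.resize(c["img"],None,fx=8,fy=8,interpolation=cv2.INTER_CUBIC)
    def w(x,y,z): return np.r_[o+R@np.array([x,y])/1000,z/1000]
    for p,col in[((36,0,133.5),(0,0,255)),((36,14,133.5),(0,128,255)),((61,85,100),(0,255,0)),((61,-50,100),(0,255,0)),((12.5,85,100),(0,255,0)),((12.5,-50,100),(0,255,0)),((-24,85,0),(255,255,0)),((-24,-50,0),(255,255,0))]+[((0,y,86),(255,0,0)) for y in(-39,-15,15,39)]:
        x=proj(c,w(*p))[0]*8+3.5;cv2.circle(im,tuple(int(v) for v in x),4,col,-1)
    cv2.imwrite(f"pics/ov_{n}.png",im[(v0-5)*8:(v1+5)*8,(u0-8)*8:(u1+8)*8])
```

```text
(no output)
```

View pics/ov_top0.png

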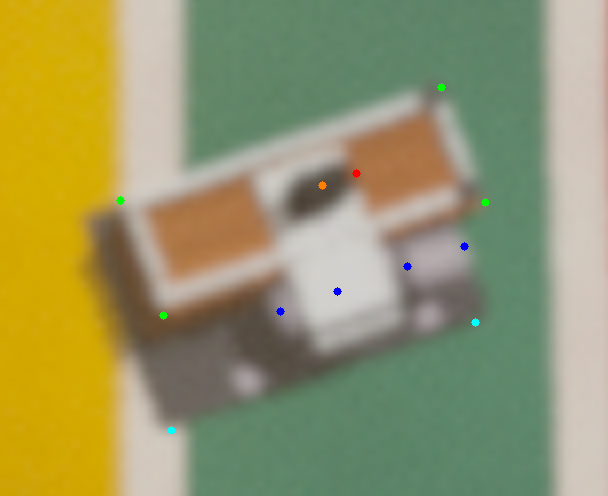

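View pics/ov_side0.png

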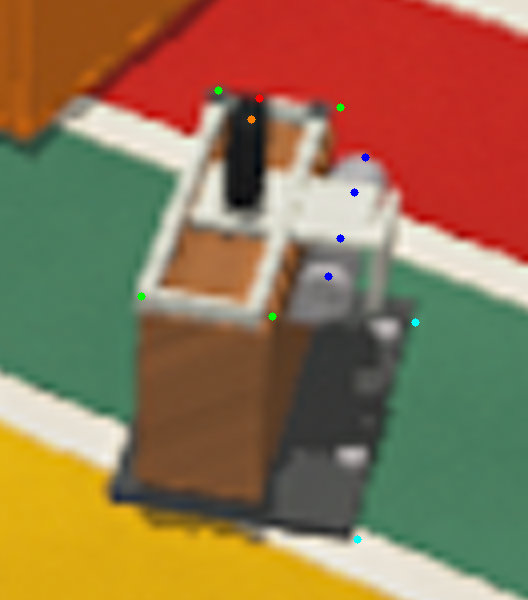

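The block's yaw is about 20°, from 20.3° in the top view and 19.8° in the side view. Its origin in the yawed frame is about (423, -367) mm. The tab sits about 14 mm along its travel, at world (0.5525, -0.1745), and its measured height of 137 mm roughly agrees with the given 133.5. I'll move above it.

Request:
send_rows --fingers '[1,1,1,1,1,1,1,1,1,1]' --dp '[[40,43,0],[80,86,0],[120,129,0],[160,172,0],[200,215,0],[240,258,0],[280,301,0],[320,344,0],[360,387,0],[398,430,0]]' --turn '[[0,0,0.1],[0,0,0.1],[0,0,0.1],[0,0,0.1],[0,0,0.1],[0,0,0.1],[0,0,0.1],[0,0,0.1],[0,0,0.1],[0,0,0.1]]'

```text
time_s: 0.93
position: [0.438, -0.2983, 0.2214]
tcp_rot: [[-0.001, 0.94, 0.342], [0.002, 0.342, -0.94], [-1.0, 0.0, -0.002]]
force: [0.1, 0.2, -0.7]
opening: 1.006
```

Request:
send_rows --fingers '[1,1,1,1,1,1,1,1,1,1]' --dp '[[38,41,0],[76,82,0],[114,124,0],[114,124,0],[114,124,0],[114,124,0],[114,124,-20],[114,124,-40],[114,124,-50],[114,124,-50]]' --turn '[[0,0,0],[0,0,0],[0,0,0],[0,0,0],[0,0,0],[0,0,0],[0,0,0],[0,0,0],[0,0,0],[0,0,0]]'

```text
time_s: 1.77
position: [0.5493, -0.1744, 0.1688]
tcp_rot: [[-0.007, 0.94, 0.34], [0.005, 0.34, -0.94], [-1.0, -0.005, -0.007]]
force: [0.4, 0.3, -0.2]
opening: 1.0
```

Run:
```python
from rig import bot
import cv2,numpy as np
c=bot.capture("side");np.savez("side1.npz",**c)
cv2.imwrite("pics/side1.png",cv2.resize(c["img"][80:230,270:430],None,fx=4,fy=4,interpolation=cv2.INTER_CUBIC))
```

```text
(no output)
```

View pics/side1.png

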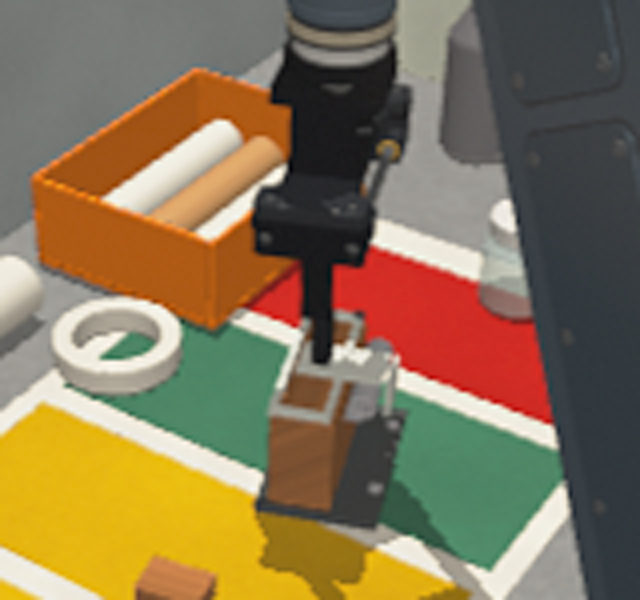

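The fingers straddle the tab, which is hidden behind the near finger at about (320,330). I'll go down.

Request:
send_rows --fingers '[1,1,1,1,1,1,1,1]' --dp '[[2,0,-15],[3,0,-30],[3,0,-45],[3,0,-55],[3,0,-61],[3,0,-61],[3,0,-61],[3,0,-61]]' --turn '[[0,0,0],[0,0,0],[0,0,0],[0,0,0],[0,0,0],[0,0,0],[0,0,0],[0,0,0]]'

```text
time_s: 2.48
position: [0.554, -0.1753, 0.1101]
tcp_rot: [[-0.003, 0.94, 0.34], [0.003, 0.34, -0.94], [-1.0, -0.001, -0.004]]
force: [-0.7, 0.5, -0.5]
opening: 0.997
```

Request:
send_rows --fingers '[0,0,0,0,0,0,0,0,0,0]' --dp '[[0,0,0],[0,0,0],[0,0,0],[0,0,0],[0,0,0],[0,0,0],[0,0,0],[0,0,0],[0,0,0],[0,0,0]]' --turn '[[0,0,0],[0,0,0],[0,0,0],[0,0,0],[0,0,0],[0,0,0],[0,0,0],[0,0,0],[0,0,0],[0,0,0]]'

```text
time_s: 3.32
position: [0.554, -0.1753, 0.1101]
tcp_rot: [[-0.003, 0.94, 0.34], [0.003, 0.34, -0.94], [-1.0, -0.001, -0.004]]
force: [0.0, -0.7, 0.5]
opening: 0.326
```

Request:
send_rows --fingers '[0,0,0,0,0]' --dp '[[0,0,0],[0,0,0],[0,0,0],[0,0,0],[0,0,0]]' --turn '[[0,0,0],[0,0,0],[0,0,0],[0,0,0],[0,0,0]]'

```text
time_s: 3.73
position: [0.5539, -0.1751, 0.1101]
tcp_rot: [[-0.003, 0.94, 0.34], [0.003, 0.34, -0.94], [-1.0, -0.002, -0.004]]
force: [-0.8, 0.2, -0.0]
opening: 0.248
```

The tab is gripped: opening 0.248 corresponds to 21.6 mm, against the 22 mm given. Now I'll slide the lock.

Request:
send_rows --fingers '[0,0,0,0,0,0,0,0,0,0]' --dp '[[-2,5,0],[-4,10,0],[-5,15,0],[-7,20,0],[-9,25,0],[-11,30,0],[-13,35,0],[-14,38,0],[-15,41,0],[-15,41,0]]' --turn '[[0,0,0],[0,0,0],[0,0,0],[0,0,0],[0,0,0],[0,0,0],[0,0,0],[0,0,0],[0,0,0],[0,0,0]]'

```text
time_s: 4.57
position: [0.5386, -0.133, 0.1101]
tcp_rot: [[-0.003, 0.94, 0.34], [0.004, 0.34, -0.94], [-1.0, -0.002, -0.005]]
force: [0.6, 0.8, -0.5]
opening: 0.25
```

Request:
send_rows --fingers '[0,0,0,0,0,0]' --dp '[[0,1,0],[-1,2,0],[-1,3,0],[-1,4,0],[-1,4,0],[-1,4,0]]' --turn '[[0,0,0],[0,0,0],[0,0,0],[0,0,0],[0,0,0],[0,0,0]]'

```text
time_s: 5.07
position: [0.5378, -0.1307, 0.1101]
tcp_rot: [[-0.003, 0.94, 0.34], [0.002, 0.341, -0.94], [-1.0, -0.002, -0.003]]
force: [-0.8, -6.0, -2.5]
opening: 0.251
```

Request:
send_rows --fingers '[0,0,0,0]' --dp '[[-1,3,0],[-1,3,0],[-1,3,0],[-1,3,0]]' --turn '[[0,0,0],[0,0,0],[0,0,0],[0,0,0]]'

```text
time_s: 5.4
position: [0.5379, -0.1307, 0.1101]
tcp_rot: [[-0.001, 0.94, 0.341], [-0.003, 0.341, -0.94], [-1.0, -0.002, 0.002]]
force: [0.6, -9.7, -4.5]
opening: 0.252
```

That is firmly the end stop: y' is -306.7 mm, against the predicted -306.8. I'll release and lift.

Request:
send_rows --fingers '[0,0.5,0.6,0.7,0.7,0.7,0.7,0.7,0.7,0.7]' --dp '[[0,0,0],[0,0,0],[0,0,0],[0,0,0],[0,0,0],[0,0,10],[0,0,30],[0,0,50],[0,0,70],[0,0,70]]' --turn '[[0,0,0],[0,0,0],[0,0,0],[0,0,0],[0,0,0],[0,0,0],[0,0,0],[0,0,0],[0,0,0],[0,0,0]]'

```text
time_s: 6.23
position: [0.5405, -0.1315, 0.1846]
tcp_rot: [[0.007, 0.94, 0.341], [-0.006, 0.341, -0.94], [-1.0, 0.004, 0.008]]
force: [1.7, -1.0, 0.5]
opening: 0.692
```

Request:
send_rows --fingers '[0.7,0.7,0.7,0.7,0.7,0.7,0.7,0.7,0.7,0.7]' --dp '[[0,35,0],[-2,70,0],[-3,105,0],[-4,140,0],[-5,175,0],[-6,210,0],[-7,245,0],[-8,280,0],[-8,317,0],[-8,317,0]]' --turn '[[0,0,-0.09],[0,0,-0.18],[0,0,-0.27],[0,0,-0.36],[0,0,-0.45],[0,0,-0.54],[0,0,-0.63],[0,0,-0.72],[0,0,-0.775],[0,0,-0.775]]'

```text
time_s: 7.07
position: [0.5315, 0.1916, 0.1847]
tcp_rot: [[0.001, 0.912, -0.41], [-0.006, -0.41, -0.912], [-1.0, 0.004, 0.005]]
force: [0.5, -0.7, -0.3]
opening: 0.7
```

Request:
send_rows --fingers '[0.7,0.7,0.7,0.7]' --dp '[[0,0,0],[0,0,0],[0,0,0],[0,0,0]]' --turn '[[0,0,0],[0,0,0],[0,0,0],[0,0,0]]'

```text
time_s: 7.4
position: [0.5315, 0.1904, 0.1846]
tcp_rot: [[0.001, 0.911, -0.411], [-0.007, -0.411, -0.911], [-1.0, 0.003, 0.006]]
force: [0.4, 0.2, 0.0]
opening: 0.697
```

Request:
send_rows --fingers '[0.7,0.7,0.7,0.7,0.7,0.7,0.7,0.7,0.7,0.7]' --dp '[[1,-5,-25],[1,-5,-50],[1,-5,-75],[1,-5,-100],[1,-5,-115],[1,-5,-120],[1,-5,-120],[1,-5,-120],[1,-5,-120],[1,-5,-120]]' --turn '[[0.007,0,0],[0.007,0,0],[0.007,0,0],[0.007,0,0],[0.007,0,0],[0.007,0,0],[0.007,0,0],[0.007,0,0],[0.007,0,0],[0.007,0,0]]'

```text
time_s: 8.23
position: [0.5336, 0.1853, 0.066]
tcp_rot: [[0.004, 0.911, -0.412], [0.001, -0.412, -0.911], [-1.0, 0.003, -0.002]]
force: [0.2, 0.8, 0.1]
opening: 0.699
```

Run:
```python
from rig import bot
import cv2,numpy as np
for n,(a,b,c_,d) in dict(side=(130,310,200,380),top=(150,270,220,420)).items():
    c=bot.capture(n);np.savez(n+"2.npz",**c)
    cv2.imwrite(f"pics/{n}2.png",cv2.resize(c["img"][a:b,c_:d],None,fx=3.3 if n=="side" else 4,fy=3.3 if n=="side" else 4,interpolation=cv2.INTER_CUBIC))
```

```text
(no output)
```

View pics/side2.png

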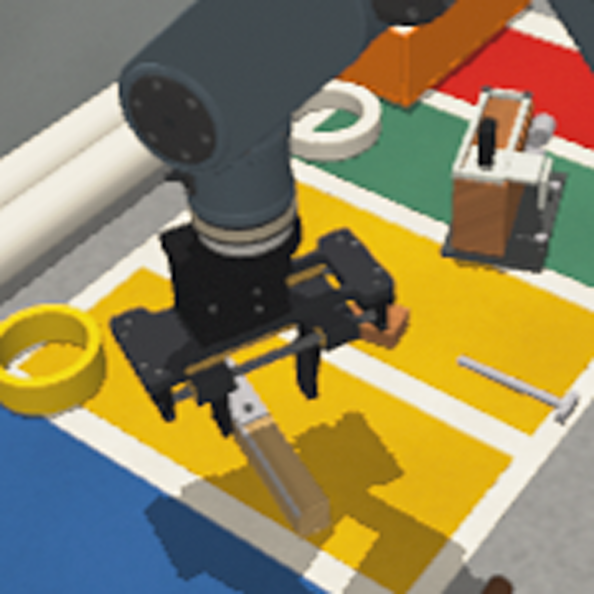

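View pics/top2.png

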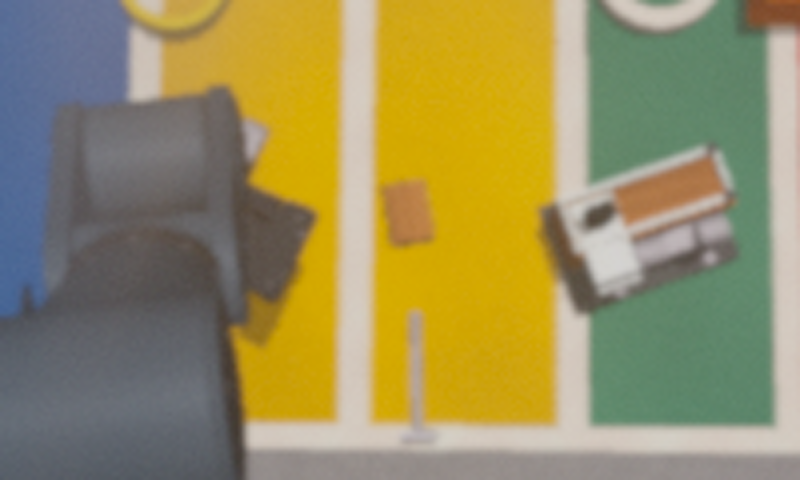

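The side view shows the fingers straddling the bar, with the lock fully open. Next I'll go down and grip.

Request:
send_rows --fingers '[0.7,0.7,0.7,0.7,0.7,0.7,0.7,0.7]' --dp '[[0,0,-15],[0,0,-30],[0,0,-42],[0,0,-50],[0,0,-56],[0,0,-60],[0,0,-60],[0,0,-60]]' --turn '[[0,0,0],[0,0,0],[0,0,0],[0,0,0],[0,0,0],[0,0,0],[0,0,0],[0,0,0]]'

```text
time_s: 9.0
position: [0.5334, 0.1855, 0.0057]
tcp_rot: [[0.003, 0.911, -0.411], [0.001, -0.411, -0.911], [-1.0, 0.002, -0.002]]
force: [0.4, 0.1, -0.2]
opening: 0.7
```

Request:
send_rows --fingers '[0,0,0,0,0,0,0,0,0,0]' --dp '[[0,0,0],[0,0,0],[0,0,0],[0,0,0],[0,0,0],[0,0,0],[0,0,0],[0,0,0],[0,0,0],[0,0,0]]' --turn '[[0,0,0],[0,0,0],[0,0,0],[0,0,0],[0,0,0],[0,0,0],[0,0,0],[0,0,0],[0,0,0],[0,0,0]]'

```text
time_s: 9.83
position: [0.5336, 0.1856, 0.0059]
tcp_rot: [[0.004, 0.911, -0.412], [0.001, -0.412, -0.911], [-1.0, 0.003, -0.002]]
force: [-1.0, 1.0, 1.7]
opening: 0.293
```

Request:
send_rows --fingers '[0,0,0,0,0,0,0,0,0,0]' --dp '[[0,0,0],[0,0,5],[0,0,15],[0,0,30],[0,0,50],[0,0,75],[0,0,100],[0,0,115],[0,0,120],[0,0,120]]' --turn '[[0,0,0],[0,0,0],[0,0,0],[0,0,0],[0,0,0],[0,0,0],[0,0,0],[0,0,0],[0,0,0],[0,0,0]]'

```text
time_s: 10.67
position: [0.5343, 0.1857, 0.1277]
tcp_rot: [[0.007, 0.911, -0.411], [0.001, -0.411, -0.911], [-1.0, 0.006, -0.004]]
force: [-0.4, 0.3, -1.8]
opening: 0.297
```

Request:
send_rows --fingers '[0,0,0,0,0,0,0,0,0,0]' --dp '[[-15,-20,20],[-35,-50,40],[-55,-80,40],[-75,-110,40],[-95,-145,40],[-111,-180,40],[-111,-215,40],[-111,-250,40],[-111,-285,40],[-111,-320,40]]' --turn '[[0,0,0.05],[0,0,0.11],[0,0,0.19],[0,0,0.27],[0,0,0.35],[0,0,0.43],[0,0,0.51],[0,0,0.59],[0,0,0.67],[0,0,0.73]]'

```text
time_s: 11.5
position: [0.422, -0.1355, 0.1668]
tcp_rot: [[0.002, 0.953, 0.304], [0.007, 0.304, -0.953], [-1.0, 0.004, -0.006]]
force: [0.9, -0.3, -2.0]
opening: 0.294
```

```bash
python3 -c "
from rig import bot
s=bot.read_state();print(s['position'].round(4),s['joint_positions'].round(1))"
```

```text
[ 0.422  -0.1355  0.1668] [-32.6  21.7 110.8   0.5  47.7  39.3]
```

Request:
send_rows --fingers '[0,0,0,0,0,0,0,0,0]' --dp '[[1,-25,0],[1,-50,0],[1,-75,0],[1,-92,0],[1,-101,0],[1,-101,0],[1,-101,0],[1,-101,0],[1,-101,0]]' --turn '[[0.004,0,0.04],[0.004,0,0.04],[0.004,0,0.04],[0.004,0,0.04],[0.004,0,0.04],[0.004,0,0.04],[0.004,0,0.04],[0.004,0,0.04],[0.004,0,0.04]]'

```text
time_s: 12.25
position: [0.4225, -0.2348, 0.1665]
tcp_rot: [[0.0, 0.939, 0.344], [0.013, 0.344, -0.939], [-1.0, 0.005, -0.012]]
force: [-0.7, 0.6, -2.3]
opening: 0.294
```

Run:
```python
from rig import bot
import cv2,numpy as np
s=bot.read_state();print(s["position"].round(4),s["tcp_rot"].round(4).tolist())
for n,(a,b,c_,d) in dict(side=(100,230,300,430),top=(150,270,330,450)).items():
    c=bot.capture(n);np.savez(n+"3.npz",**c)
    cv2.imwrite(f"pics/{n}3.png",cv2.resize(c["img"][a:b,c_:d],None,fx=4.6,fy=4.6,interpolation=cv2.INTER_CUBIC))
```

```text
[ 0.4225 -0.2348  0.1665] [[0.0003, 0.9391, 0.3436], [0.0126, 0.3435, -0.9391], [-0.9999, 0.0046, -0.0118]]
```

View pics/side3.png

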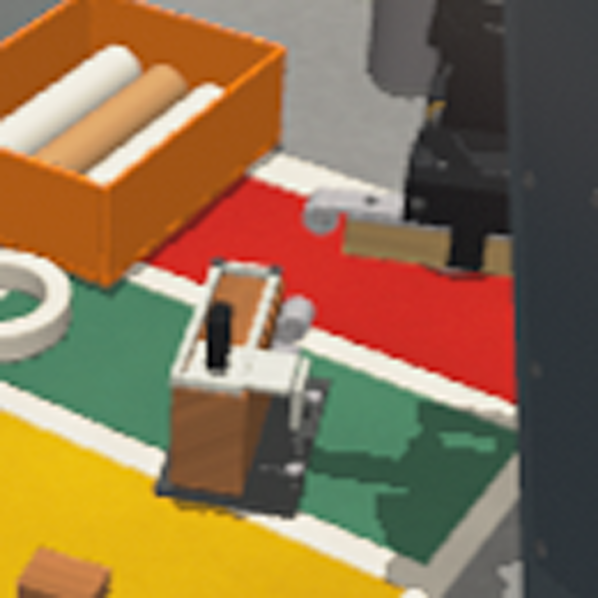

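View pics/top3.png

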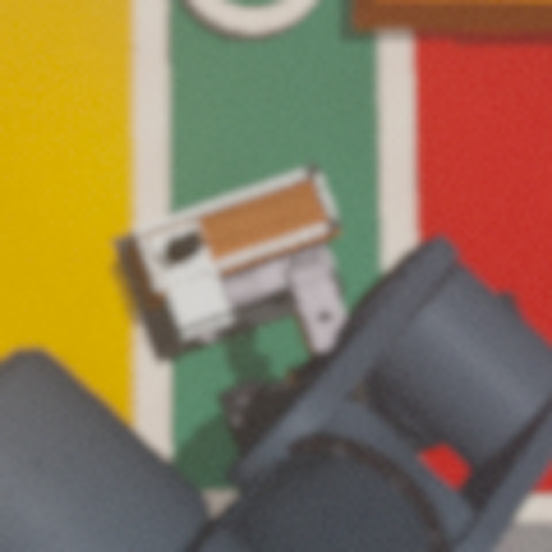

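The knuckle is seen at about (322,213) in the side crop and about (313,260) in the top crop, with the gap clear. I'll measure it in both cameras relative to the block.

Run:
```python
from h import *
a=np.radians(20);R=np.array([[np.cos(a),-np.sin(a)],[np.sin(a),np.cos(a)]])
tcp=np.array([.4225,-.2348,.1665]);print("tcp'",tcp[:2]@R)
for n in("top3","side3"):
    c=load(n+".npz");P=cloud(c);q=P[...,:2]@R
    m=(P[...,2]>.145)&(P[...,2]<.21)&(q[...,0]>.37)&(q[...,0]<.46)&(abs(q[...,1]+.367)<.03)
    Q=q[m];z=P[...,2][m];print(n,m.sum(),"z",np.percentile(z,[5,50,95]).round(4))
    t=Q[z>np.median(z)-.006]
    print("x'max",np.percentile(Q[:,0],[95,98,99.5,100]).round(4))
    for x0 in np.arange(.372,.42,.008):
        k=(Q[:,0]>x0)&(Q[:,0]<x0+.008)
        if k.sum()>3: print(round(x0,3),k.sum(),"y' range",Q[k,1].min().round(4),Q[k,1].max().round(4),"zmax/med",z[k].max().round(4),np.median(z[k]).round(4))
    # block
    b=(P[...,2]>.086)&(P[...,2]<.106)&(q[...,0]>.41)&(q[...,0]<.50)&(q[...,1]>-.43)&(q[...,1]<-.27)
    B=q[b];e=[B[(B[:,1]>y)&(B[:,1]<y+.01),0].max() for y in np.arange(-.41,-.30,.01)]
    print("block x'max",np.median(e).round(4),"y'",np.percentile(B[:,1],[.5,99.5]).round(4))
    # tab
    tb=(P[...,2]>.122)&(P[...,2]<.142)&(q[...,0]>.44)&(q[...,0]<.48)&(q[...,1]>-.34)&(q[...,1]<-.28)
    if tb.any(): print("tab",tb.sum(),q[tb].min(0).round(4),q[tb].max(0).round(4))
```

```text
tcp' [ 0.3167138  -0.36514334]
top3 160 z [0.1763 0.1925 0.1988]
x'max [0.4167 0.4188 0.4202 0.4203]
0.372 26 y' range -0.3773 -0.3523 zmax/med 0.1995 0.1924
0.38 29 y' range -0.3775 -0.3519 zmax/med 0.1997 0.1914
0.388 27 y' range -0.3784 -0.3524 zmax/med 0.2006 0.1935
0.396 23 y' range -0.3776 -0.3543 zmax/med 0.1999 0.1929
0.404 27 y' range -0.3771 -0.3541 zmax/med 0.1994 0.1935
0.412 20 y' range -0.3775 -0.3544 zmax/med 0.1969 0.1886
block x'max 0.4865 y' [-0.4153 -0.283 ]
tab 37 [ 0.4545 -0.3181] [ 0.4689 -0.2964]
side3 178 z [0.1669 0.1892 0.1959]
x'max [0.4126 0.4143 0.4161 0.4161]
0.372 42 y' range -0.381 -0.349 zmax/med 0.1971 0.1869
0.38 39 y' range -0.3808 -0.3499 zmax/med 0.1963 0.1871
0.388 21 y' range -0.3753 -0.352 zmax/med 0.1968 0.1929
0.396 28 y' range -0.3771 -0.3526 zmax/med 0.1974 0.1918
0.404 28 y' range -0.3779 -0.3509 zmax/med 0.1959 0.1911
0.412 11 y' range -0.3773 -0.3536 zmax/med 0.1926 0.1855
block x'max 0.4819 y' [-0.4172 -0.2817]
tab 46 [ 0.4504 -0.3183] [ 0.4647 -0.2948]
```

Request:
send_rows --fingers '[0,0,0,0,0,0,0,0,0,0]' --dp '[[5,1,0],[10,2,0],[14.5,3.5,0],[14.5,3.5,-15],[14.5,3.5,-30],[14.5,3.5,-45],[14.5,3.5,-58],[14.5,3.5,-65],[14.5,3.5,-68],[14.5,3.5,-68]]' --turn '[[-0.0126,0,0],[-0.0126,0,0],[-0.0126,0,0],[-0.0126,0,0],[-0.0126,0,0],[-0.0126,0,0],[-0.0126,0,0],[-0.0126,0,0],[-0.0126,0,0],[-0.0126,0,0]]'

```text
time_s: 13.18
position: [0.4375, -0.2315, 0.0983]
tcp_rot: [[0.0, 0.939, 0.344], [-0.0, 0.344, -0.939], [-1.0, 0.0, 0.0]]
force: [-0.7, -0.5, -1.1]
opening: 0.296
```

Request:
send_rows --fingers '[0,0,0]' --dp '[[0,0,0],[0,0,0],[0,0,0]]' --turn '[[0,0,0],[0,0,0],[0,0,0]]'

```text
time_s: 13.43
position: [0.4379, -0.2318, 0.0989]
tcp_rot: [[0.002, 0.939, 0.344], [-0.001, 0.344, -0.939], [-1.0, 0.001, 0.002]]
force: [0.3, -0.5, -0.9]
opening: 0.301
```

```bash
cat > m.py <<'E'
import sys
from rig import bot
from h import *
k=sys.argv[1];a=np.radians(20);R=np.array([[np.cos(a),-np.sin(a)],[np.sin(a),np.cos(a)]])
s=bot.read_state();p=s["position"];print(s["time_s"],p.round(4),"tcp'",(p[:2]@R).round(4),s["tcp_rot"].round(4).tolist(),s["force"].round(1),s["moment"].round(2))
for n,(A,b,c_,d) in dict(side=(120,230,310,420),top=(170,250,340,430)).items():
    c=bot.capture(n);np.savez(n+k+".npz",**c)
    cv2.imwrite(f"pics/{n}{k}.png",cv2.resize(c["img"][A:b,c_:d],None,fx=6 if n=="side" else 5,fy=5,interpolation=cv2.INTER_CUBIC) if 0 else cv2.resize(c["img"][A:b,c_:d],None,fx=5.4,fy=5.4,interpolation=cv2.INTER_CUBIC))
E
python3 m.py 4
```

```text
13.4333 [ 0.4379 -0.2318  0.0989] tcp' [ 0.3322 -0.3676] [[0.0015, 0.939, 0.3439], [-0.0012, 0.3439, -0.939], [-1.0, 0.001, 0.0017]] [ 0.3 -0.5 -0.9] [ 0.01  0.03 -0.03]
```

View pics/side4.png

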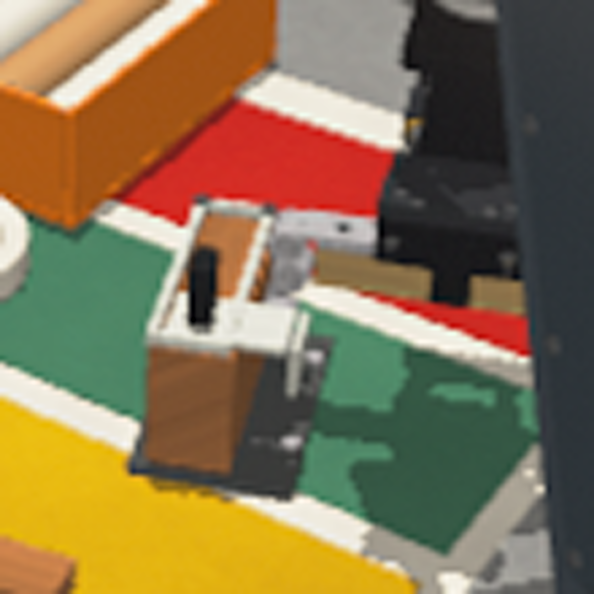

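View pics/top4.png

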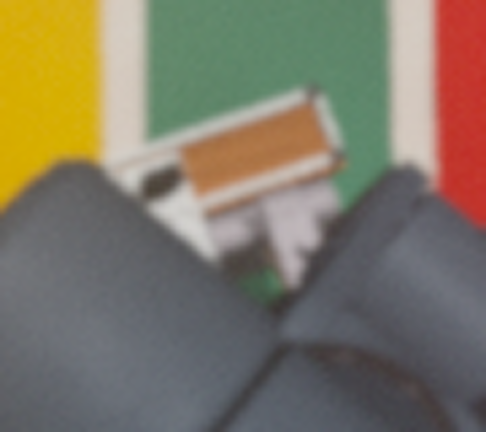

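The knuckle now hovers over the gap. I'll lower it gently, about 2 mm short in x.

Request:
send_rows --fingers '[0,0,0,0,0,0,0,0]' --dp '[[-1,0.6,-4],[-1,0.6,-9],[-1,0.6,-14],[-1,0.6,-19],[-1,0.6,-23],[-1,0.6,-26],[-1,0.6,-26],[-1,0.6,-26]]' --turn '[[0,0,0.002],[0,0,0.002],[0,0,0.002],[0,0,0.002],[0,0,0.002],[0,0,0.002],[0,0,0.002],[0,0,0.002]]'

```text
time_s: 14.2
position: [0.4367, -0.2311, 0.0725]
tcp_rot: [[0.001, 0.938, 0.346], [-0.001, 0.346, -0.938], [-1.0, 0.0, 0.001]]
force: [-0.4, 0.5, -1.9]
opening: 0.294
```

Request:
send_rows --fingers '[0,0,0,0,0,0,0]' --dp '[[0,0,-3],[0,0,-6],[0,0,-9],[0,0,-11],[0,0,-12.5],[0,0,-12.5],[0,0,-12.5]]' --turn '[[0,0,-0.004],[0,0,-0.004],[0,0,-0.004],[0,0,-0.004],[0,0,-0.004],[0,0,-0.004],[0,0,-0.004]]'

```text
time_s: 14.78
position: [0.4366, -0.231, 0.0599]
tcp_rot: [[0.001, 0.94, 0.342], [-0.0, 0.342, -0.94], [-1.0, 0.0, 0.001]]
force: [-0.2, 0.3, -1.8]
opening: 0.297
```

Request:
send_rows --fingers '[0,0,0,0,0,0]' --dp '[[0.7,0.3,0],[1.4,0.5,-0.3],[2.1,0.8,-0.6],[2.1,0.8,-0.6],[2.1,0.8,-0.6],[2.1,0.8,-0.6]]' --turn '[[0,0,0],[0,0,0],[0,0,0],[0,0,0],[0,0,0],[0,0,0]]'

```text
time_s: 15.28
position: [0.4387, -0.2302, 0.0593]
tcp_rot: [[0.001, 0.94, 0.342], [-0.0, 0.342, -0.94], [-1.0, 0.0, 0.001]]
force: [-0.3, 0.2, -2.0]
opening: 0.301
```

```bash
python3 m.py 5
```

```text
15.2833 [ 0.4387 -0.2302  0.0593] tcp' [ 0.3336 -0.3664] [[0.0006, 0.9397, 0.3421], [-0.0004, 0.3421, -0.9397], [-1.0, 0.0004, 0.0006]] [-0.3  0.2 -2. ] [-0.02  0.06  0.07]
```

View pics/side5.png

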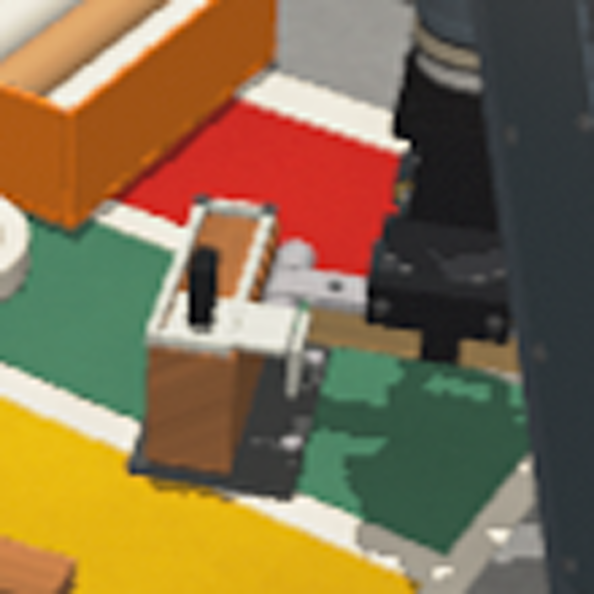

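It looks seated: the knuckle sits level beside the fixed knuckle at about (285,285). I'll probe for the wood face to fix x.

Request:
send_rows --fingers '[0,0,0,0]' --dp '[[0.7,0.3,0],[1.4,0.5,0],[1.4,0.5,0],[1.4,0.5,0]]' --turn '[[0,0,0],[0,0,0],[0,0,0],[0,0,0]]'

```text
time_s: 15.72
position: [0.4398, -0.2297, 0.0593]
tcp_rot: [[-0.0, 0.94, 0.342], [-0.0, 0.342, -0.94], [-1.0, -0.0, 0.0]]
force: [-1.8, -1.7, -0.5]
opening: 0.294
```

Request:
send_rows --fingers '[0,0,0,0]' --dp '[[0.5,0.2,0],[0.9,0.3,0],[0.9,0.3,0],[0.9,0.3,0]]' --turn '[[0,0,0],[0,0,0],[0,0,0],[0,0,0]]'

```text
time_s: 16.05
position: [0.4398, -0.2296, 0.0593]
tcp_rot: [[-0.002, 0.94, 0.342], [-0.0, 0.342, -0.94], [-1.0, -0.002, -0.0]]
force: [-3.9, -2.4, -0.4]
opening: 0.301
```

The wood face is at tcp' x = 334.7 mm, so in line is 333.2, against 333.5 predicted. I'll back off, then probe the seat below.

Request:
send_rows --fingers '[0,0,0,0,0]' --dp '[[-1.4,-0.6,0],[-1.4,-0.6,0],[-1.4,-0.6,0],[-1.4,-0.6,0],[-1.4,-0.6,0]]' --turn '[[0,0,0],[0,0,0],[0,0,0],[0,0,0],[0,0,0]]'

```text
time_s: 16.47
position: [0.4387, -0.2302, 0.0593]
tcp_rot: [[-0.001, 0.94, 0.342], [-0.0, 0.342, -0.94], [-1.0, -0.001, -0.0]]
force: [-0.5, 0.2, 0.0]
opening: 0.301
```

Request:
send_rows --fingers '[0,0,0,0]' --dp '[[0,0,-0.8],[0,0,-1.6],[0,0,-1.6],[0,0,-1.6]]' --turn '[[0,0,0],[0,0,0],[0,0,0],[0,0,0]]'

```text
time_s: 16.8
position: [0.4389, -0.2301, 0.0577]
tcp_rot: [[-0.001, 0.94, 0.342], [-0.0, 0.342, -0.94], [-1.0, -0.001, -0.0]]
force: [0.1, -0.0, -0.6]
opening: 0.294
```

Request:
send_rows --fingers '[0,0,0,0]' --dp '[[0,0,-0.5],[0,0,-1],[0,0,-1],[0,0,-1]]' --turn '[[0,0,0],[0,0,0],[0,0,0],[0,0,0]]'

```text
time_s: 17.13
position: [0.4389, -0.2302, 0.0569]
tcp_rot: [[-0.001, 0.94, 0.342], [-0.0, 0.342, -0.94], [-1.0, -0.001, 0.0]]
force: [-1.3, 0.7, 3.6]
opening: 0.294
```

Seat contact is at TCP z of about 57 mm, so in line is about 58 mm. I'll raise to that.

Request:
send_rows --fingers '[0,0,0,0,0,0]' --dp '[[-0.4,-0.3,1.1],[-0.4,-0.3,1.1],[-0.4,-0.3,1.1],[-0.4,-0.3,1.1],[-0.4,-0.3,1.1],[-0.4,-0.3,1.1]]' --turn '[[0,0,0],[0,0,0],[0,0,0],[0,0,0],[0,0,0],[0,0,0]]'

```text
time_s: 17.63
position: [0.4384, -0.2305, 0.0579]
tcp_rot: [[-0.001, 0.94, 0.342], [-0.0, 0.342, -0.94], [-1.0, -0.001, -0.0]]
force: [0.3, -0.1, -0.9]
opening: 0.297
```

```bash
python3 m.py 6
python3 - <<'E'
from h import *
a=np.radians(20);R=np.array([[np.cos(a),-np.sin(a)],[np.sin(a),np.cos(a)]])
for n in("side6","side5","top6"):
    c=load(n+".npz");P=cloud(c);q=P[...,:2]@R
    # leaf top/knuckle points
    m=(P[...,2]>.077)&(P[...,2]<.1)&(q[...,0]>.365)&(q[...,0]<.425)&(abs(q[...,1]+.3665)<.012)
    x=q[m][:,0];z=P[...,2][m]
    print(n,m.sum())
    if m.sum()>10:
        print("slope dz/dx (leaf)",np.polyfit(x[x<.412],z[x<.412],1).round(4),"med z",np.median(z[x<.412]).round(4),"(expect .083 to .086)")
    # side tab / lock
    tb=(P[...,2]>.122)&(P[...,2]<.142)&(q[...,0]>.44)&(q[...,0]<.48)&(q[...,1]>-.34)&(q[...,1]<-.28)
    if tb.any():print("tab y'",q[tb][:,1].min().round(4),q[tb][:,1].max().round(4))
E
```

```text
17.6333 [ 0.4384 -0.2305  0.0579] tcp' [ 0.3332 -0.3665] [[-0.001, 0.9396, 0.3423], [-0.0003, 0.3423, -0.9396], [-1.0, -0.001, -0.0001]] [ 0.3 -0.1 -0.9] [-0.02 -0.01 -0.  ]
side6 89
slope dz/dx (leaf) [0.0156 0.0782] med z 0.0846 (expect .083 to .086)
tab y' -0.316 -0.2947
side5 89
slope dz/dx (leaf) [0.0301 0.074 ] med z 0.0862 (expect .083 to .086)
tab y' -0.3184 -0.2957
top6 0
```

View pics/side6.png

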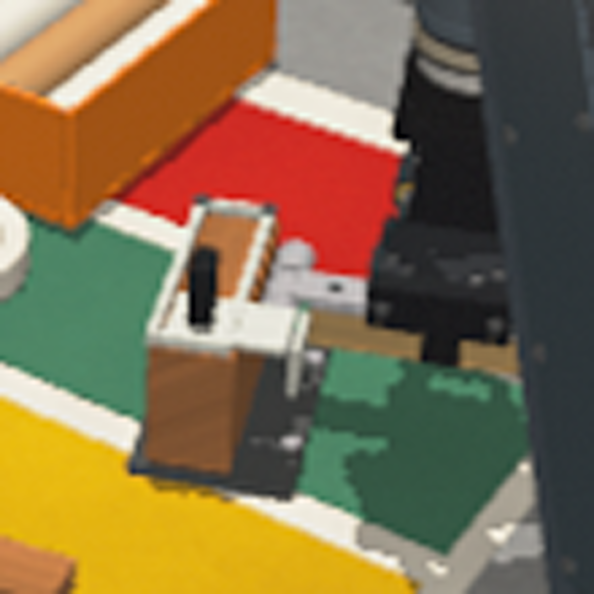

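View pics/top6.png

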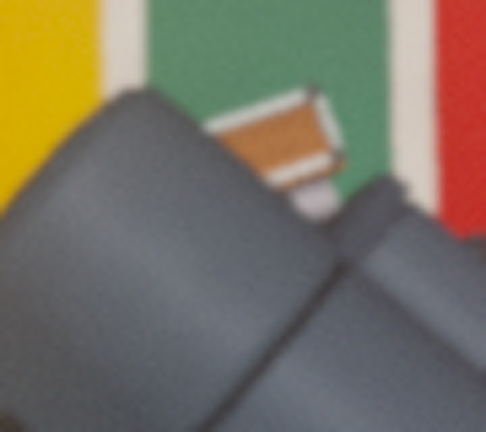

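Request:
send_rows --fingers '[0,0,0,0,0,0]' --dp '[[0,0,0.3],[0,0,0.3],[0,0,0.3],[0,0,0.3],[0,0,0.3],[0,0,0.3]]' --turn '[[0,0,0],[0,0,0],[0,0,0],[0,0,0],[0,0,0],[0,0,0]]'

```text
time_s: 18.23
position: [0.4384, -0.2305, 0.0582]
tcp_rot: [[-0.001, 0.94, 0.342], [-0.0, 0.342, -0.94], [-1.0, -0.001, 0.0]]
force: [0.0, 0.6, -1.7]
opening: 0.301
```

```bash
python3 -c "
from rig import bot
s=bot.read_state();print(s['position'].round(4),s['opening'],s['qvel'].round(2));print(bot.hand_in())"
```

```text
[ 0.4384 -0.2305  0.0582] 0.3011005766069238 [ 0.04  0.02 -0.06 -0.    0.03  0.02]
the job is handed in; nothing more can be done
None
```

I slid the transport lock to its end stop, then gripped the guide and lowered its knuckle between the block's knuckles. I handed in at about 18 s, still holding the guide there. The hand-in gave no verdict.

**Lock:** the force rose to about 10 N with the tab within 0.1 mm of its predicted end-stop position. A later picture still showed it there.

**Knuckle position:**
- **Into the block and height:** I touched the wood face and the seat lightly, then backed off 1.5 mm and about 1 mm to the in-line pose. The camera estimate for x agreed within 0.3 mm. For height, the estimate from how I gripped the guide puts the knuckle about 1 mm lower than the seat touch does; both are well inside 3 mm.
- **Along the pin holes:** I did not touch the knuckles on the sides. I set this from where the lock stopped and the camera measurements, which agreed within about 0.3 mm.

**Guide:** the bar looks level, with a measured slope of about 0.02 to 0.03 rad. Its centre is about 67 mm above the table, and the arm was still at hand-in.

**Other checks:** the two cameras disagreed by 4–5 mm in absolute x, so I relied on relative measurements and touch instead. In the last top picture the arm hid the knuckle, so only the side view confirmed the final fit. I did not measure the other items on the table at the end, but nothing was touched that I noticed.

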